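# Shut up the loaded dish warmer

### The job

Close up the dish warmer with your fingertips: with its door still open, push the tray of dishes fully home, then swing the door shut, and only then slide the latch on the roof all the way across in front of the door. Only push: do not lift the tray or its dishes or tip the dishes over, leave the other things on the bench where they stand, and finish clear of everything.

Things in the scene. Friction and masses are not known exactly. Their poses are not given: they have to be found in the camera images.
- warmer: fixed white box 200 (x) by 260 (y) by 155 mm high; origin at the centre of its underside on the bench; front faces its -x (face at x = -100 mm). Chamber open to the front: floor 95 mm above the bench, opening 212 wide, 50 high. Roof 10 mm thick, its front edge at x = -85 mm. Guides on the chamber floor keep the tray central (3 mm play each side); a back stop ends its travel
- tray: loose aluminium tray 160 (x) by 156 (y) mm, 0.4 kg, on the chamber floor, sticking out 30 to 60 mm; origin: centre of underside, axes as the warmer's. Front plate (outer face at its x = -80 mm) 45 mm high, top 140 mm above the bench; other walls 18 mm. Fully home, at the back stop, its origin is at x = -22, z = 95 mm in the warmer's frame, the front plate 2 mm proud of the warmer's face. Slides with a few N
- dishes: stack of two covered culture dishes, 90 mm across, 30 mm high in all, loose on the tray's 4 mm floor; origin at the centre of its underside, z up
- door (a joint): angle of the white door, rad: 0 shut (end stop), grows as it opens towards the front, at most 1.9. It starts at 1.3 to 1.75, stands wherever it is left (light hinge friction, about 1 N to move it) and turns about an upright axis at its left edge (warmer's +y)
- door_hinge (a point): on the hinge axis, door's lower edge, inner face; at x = -105, y = 102, z = 88 mm in the warmer's frame. Turns with the door (shut: the warmer's axes): panel y = -2 to -202 mm, z = 0 to 65 mm, inner face x = 0, outer face x = -12 mm. Bar handle 10 mm thick, centred 20 mm off the outer face and 20 mm above the lower edge, y = -62 to -132 mm
- door_middle (a point): middle of the door's outer face, 102 mm from the hinge axis, 32.5 mm above the lower edge (120.5 mm above the bench)
- latch (a joint): travel of the steel latch, m: 0 parked beside the door on the warmer's right (-y), 0.040 fully across (end stop); it slides to the warmer's +y, with about 1.5 N of friction, and starts between 0 and 0.008
- latch_tab (a point): centre of the latch's upright thumb tab, 30 (x) by 8 (y) by 36 mm high, on the roof's front right corner; in the warmer's frame x = -85, y = -118 + travel, z = 183 mm (top 201). Its foot, 44 by 24 mm, rises 10 mm above the roof; a 20 mm wide tongue goes forward and down in front of the door's top edge, to 27 mm before the warmer's face and down to 125 mm above the bench
- spare_dishes: bystander: stack of three dishes, 90 mm across, 45 mm high, in front of the warmer; origin under its centre
- tip_box: bystander: closed tip box, 114 by 79 by 50 mm high, in front of the warmer; origin under its centre
- media_bottle: bystander: capped glass bottle, 72 mm across, 150 mm high, left of the warmer; origin under its centre
- small_bottle: bystander: capped brown bottle, 58 mm across, 110 mm high, right of the warmer; origin under its centre
- tube_rack: bystander: white rack of tubes, 180 by 60 by 72 mm high; origin under its centre
- beaker: bystander: glass beaker, 66 mm across, 80 mm high; origin under its centre
- timer: bystander: round timer, 64 mm across, 23 mm high; origin under its centre
Things that resemble listed ones, but are neither listed nor needed, are in the scene too. Of the things that look like the tray, the largest one is meant.

How it is judged (in metres and radians):
On the way, in this order (a step that is already met when the one before it is completed fails the run):
1. the tray is fully home while the door is still open and the latch not yet across (x of tray in the frame of warmer above -0.028 m and value of joint door above 0.5 rad and value of joint latch below 0.015 m), for 0.2 s.
2. the door is shut with the latch not yet across (x of tray in the frame of warmer above -0.028 m and value of joint door below 0.05 rad and value of joint latch below 0.015 m), for 0.2 s.
3. the latch is fully across in front of the shut door (value of joint door below 0.05 rad and value of joint latch above 0.035 m), for 0.2 s.
At the end, for the whole second after the job is handed in: The tray is within 6 mm of its back stop and flat on the chamber floor, the dishes upright on the tray and at rest, the door within 0.05 rad of shut, the latch within 5 mm of its far end, and every bystander within 30 mm of where it stood (all of step 3 and x of tray in the frame of warmer above -0.028 m and z of tray in the frame of warmer between 0.091 and 0.099 m and horizontal distance between dishes and tray below 0.05 m and z of dishes in the frame of tray below 0.012 m and angle between dishes's own z axis and vertical below 0.1 rad and linear speed of each of tray, dishes below 0.02 m/s and distance of each of spare_dishes, tip_box, media_bottle, small_bottle, tube_rack, beaker, timer from where it was at the start of the episode below 0.03 m); the robot touches nothing.
It fails at once if the tray is lifted more than 12 mm or tipped (z of tray in the frame of warmer above 0.107 m or angle between tray's own z axis and vertical above 0.15 rad).
It fails at once if the dishes are lifted off the tray or tipped (z of dishes in the frame of tray above 0.02 m or angle between dishes's own z axis and vertical above 0.3 rad).
It fails at once if a bystander is moved by more than 30 mm (distance of any of spare_dishes, tip_box, media_bottle, small_bottle, tube_rack, beaker, timer from where it was at the start of the episode above 0.03 m).
It also fails if it takes over 58 s, if anything falls off the work surface, if the arm or the gripper's body presses on something with over 40 N, if the wrist force passes 120 N, or if a joint passes its speed limit or range.

### The arm

A 6-joint arm with a two-finger parallel gripper is mounted at the origin on the work surface. World frame = base frame: x ahead of the robot, y to its left, z up, the work surface at z = 0. Lengths are in mm, angles in rad, forces in N, time in s.
With the tool pointing down it reaches from about 275 to 750 mm from the base axis. Payload 10.2 kg.
Tool frame: the origin (TCP) lies at the very end of the fingers, on their centre line; the grasp point (between the pads) lies 19 mm behind it (ctrl.grip_depth is the distance from the TCP to the grasp point, in mm); z points along the fingers, x is the direction in which the jaws open and shut, and the axes are right-handed (so a half turn about z gives the same grasp; the last joint's range is limited). The gripper opens to 85 mm and grips with 20 to 120 N. Pads are 22 mm wide; open, the fingers measure 114 mm over their backs; the gripper's body (76 mm by 85 mm) begins 54 mm behind the grasp point. The pads swing forward as they close: fully open they stand 13 mm farther back than shut.
Start: joints at [1.099, 0.313, 1.498, -0, 1.331, -0.223], TCP at [129.289, 508.837, 231.294] pointing down, gripper open.
Joint ranges: [-2.94, 2.94], [-0.97, 2.17], [0.19, 2.56], [-1.23, 4.37], [0.02, 3.11], [-2.88, 2.88]. Speed limits (rad/s): [2.39, 2.39, 3.01, 3.14, 3.14, 3.14].

### API

Orientations are given as a unit quaternion [w, x, y, z].
In Python, from rig import ctrl gives the robot as it stands.
- The arm moves only by the tool play_rows, never from a script. Its argument "motion" is a list of rows, each a list of 2 entries, a list of its own where there are three numbers: the shift along the tool's x, y, z in mm, then the turn, a rotation vector about the tool's x, y, z in degrees. A call has 1 to 20 rows; each row shifts and turns the commanded pose from where the row before left it, along the tool's axes as they then stand; what a row does not reach is not made up. A row lasts 1/12 s, in which the tool goes at most 41.7 mm and 7.16 degrees, less where a joint would pass 70% of its speed; a pose out of reach is approached as far as the arm can. A call with a gripper value outside its range is refused whole. "fingers" is the finger opening in mm, from 0 to 85.4, set as the call begins (left out, the last holds). The fingers move at their own pace and stop on an object; "squeeze" is the grip in N (left out, the last holds). Time passes only in rows, so rows that do not move let the fingers close. It gives the time, the measured TCP pose, the force and the opening at its end, in the units of the state.
- ctrl.sense(): the state, without advancing time (a new reading comes with each control period).
- ctrl.capture(name): name is "scene" or "top" or "wrist"; returns the picture (400x640x3 uint8, red, green, blue); there is no depth.
- ctrl.get_calibration(name): a dict with "K" (3x3 intrinsics, pixels), "R" (3x3) and "t" (3): a world point X has camera coordinates R X + t; the wrist camera has in their place "tool_from_camera" (4x4, takes a point from camera to tool coordinates, whose origin is the TCP and whose axes are the tool frame's). Camera axes: x right, y down, z forward; pixel columns grow to the right and rows downward; lengths in mm; the calibration is good to about 2 mm. The wrist camera is an equidistant fisheye: a pixel r from the principal point sees the ray r / f radians off the axis. A picture is of the moment at which its call begins: read the wrist's pose just before it. get_calibration takes no time and is no camera call.
- ctrl.finish_job(): hands the job in, once; it reports no verdict.
Trained networks look in the newest picture that a camera, given by its name, has taken for a name from the list of things; names that differ only in an ending like _2 or _b are one class to them, and where a whole thing is asked for, a point or a joint stands for the part that bears it (a point fixed in the world has none). Each returns a list of dicts, best first, with "p" (0 to 1); they miss things now and then, are a little off and sometimes report something else, mostly with a low value. They report only what shows in the picture. A call takes as long as a camera call. They do not tell look-alikes from the thing itself.
- ctrl.spot_in(camera, name): "position" ([column, row] as shares, 0 to 1, of the picture: columns of its width, rows of its height, amid what is visible of it).
The state is a dict: "time_s": time; "joints": joint angles; "dq": joint speeds; "tau": joint torques, N m; "eef_pos": TCP position; "ee_rot": TCP orientation; "force": force on the tool from outside, world axes, zero at the start; "wrist_torque": the same for the moment, N m; "grip_width": opening from 0.0 (shut) to 1.0 (fully open).
Only numpy, scipy, OpenCV 4.12 (cv2) and the standard library are available. Lean on these libraries where they do the work, as an engineer would, in place of code of your own. Each camera call takes 0.05 s, during which the arm holds its last target. There are 200 camera calls.

## Working session

There is one attempt and no reset: what is moved stays moved. The work goes in short steps, Python scripts to look and compute and a tool call to move; the robot and the scene stay as the last step left them, time stands still between calls to the robot, and variables do not carry over. Pictures are saved under pics/ and viewed, about 8 in all and at most 12, crops included, and the job is handed in when it is done.

Besides the shell and the picture viewer there is one more tool, called after "Request:" in YAML: its name, and indented under it one key for each argument. play_rows: Moves the arm, as the interface text tells. Its arguments: {"type":"object","properties":{"motion":{"type":"array"},"fingers":{"type":"number"},"squeeze":{"type":"number"}},"required":["motion"]}

```bash
ls; mkdir -p pics; cat > h.py <<'E'
import numpy as np, cv2
from rig import ctrl
def snap(n,f):
    im=ctrl.capture(n); cv2.imwrite(f'pics/{f}.png',np.ascontiguousarray(im[:,:,::-1])); return im
E
python3 - <<'E'
from h import *
np.set_printoptions(precision=4,suppress=True)
for n in ("scene","top"):
    snap(n,n+"0")
    c=ctrl.get_calibration(n); print(n,c)
    for k in ["warmer","tray","dishes","door","door_hinge","door_middle","latch_tab","spare_dishes","tip_box","media_bottle","small_bottle","tube_rack","beaker","timer"]:
        r=ctrl.spot_in(n,k)
        print(k,[(np.round(np.array(d["position"])*[640,400]).tolist(),round(d["p"],2)) for d in r[:4]])
a=cv2.imread('pics/scene0.png');b=cv2.imread('pics/top0.png')
print(ctrl.sense())
E
```

```text
pics
scene {'K': array([[463.9217,   0.    , 326.1103],
       [  0.    , 463.9217, 204.1294],
       [  0.    ,   0.    ,   1.    ]]), 'R': array([[ 0.8886,  0.4587,  0.0015],
       [ 0.3913, -0.7563, -0.5243],
       [-0.2393,  0.4665, -0.8515]]), 't': array([-506.3127, -109.8018, 1457.3445])}
warmer [([366.0, 221.0], 0.77)]
tray [([328.0, 195.0], 0.76), ([260.0, 332.0], 0.75), ([337.0, 340.0], 0.68), ([319.0, 219.0], 0.46)]
dishes [([327.0, 197.0], 0.62)]
door [([330.0, 157.0], 0.62)]
door_hinge [([330.0, 158.0], 0.95), ([382.0, 137.0], 0.45)]
door_middle [([366.0, 223.0], 0.69), ([326.0, 157.0], 0.56), ([321.0, 169.0], 0.46)]
latch_tab [([318.0, 218.0], 0.58)]
spare_dishes [([288.0, 219.0], 0.69)]
tip_box [([322.0, 168.0], 0.62)]
media_bottle [([403.0, 167.0], 0.9), ([269.0, 267.0], 0.65)]
small_bottle [([309.0, 283.0], 0.74)]
tube_rack [([379.0, 138.0], 0.62)]
beaker [([270.0, 266.0], 0.65), ([288.0, 219.0], 0.33)]
timer [([238.0, 248.0], 0.81), ([329.0, 159.0], 0.65)]
top {'K': array([[428.4539,   0.    , 331.1368],
       [  0.    , 428.4539, 198.21  ],
       [  0.    ,   0.
[... 570 characters left out ...]
], 0.69)]
media_bottle [([240.0, 165.0], 0.93)]
small_bottle [([398.0, 193.0], 0.77)]
tube_rack [([200.0, 213.0], 0.62), ([316.0, 208.0], 0.38), ([271.0, 230.0], 0.2)]
beaker [([405.0, 237.0], 0.94)]
timer [([400.0, 290.0], 0.72)]
{'time_s': 1.5, 'joints': array([ 1.0986,  0.3129,  1.4977,  0.    ,  1.331 , -0.2234]), 'dq': array([ 0.0003,  0.0001, -0.0016, -0.0002,  0.0005, -0.0004]), 'tau': array([ -0.0005, -41.2156, -25.9898,  -0.0002,   0.0006,   0.    ]), 'eef_pos': array([129.292 , 508.8457, 231.3039]), 'ee_rot': array([-0.    ,  0.7894,  0.6139,  0.    ]), 'force': array([-0.0258,  0.0459, -0.331 ]), 'wrist_torque': array([-0.0123,  0.0137,  0.0278]), 'grip_width': 0.9980265933485309}
```

```bash
python3 - <<'E'
import cv2
b=cv2.imread('pics/top0.png');a=cv2.imread('pics/scene0.png')
cv2.imwrite('pics/t1.png',cv2.resize(b[110:310,180:480],None,fx=2.66,fy=2.66,interpolation=cv2.INTER_CUBIC))
cv2.imwrite('pics/s1.png',cv2.resize(a[120:360,220:440],None,fx=2.5,fy=2.5,interpolation=cv2.INTER_CUBIC))
E
```

```text
(no output)
```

View pics/t1.png

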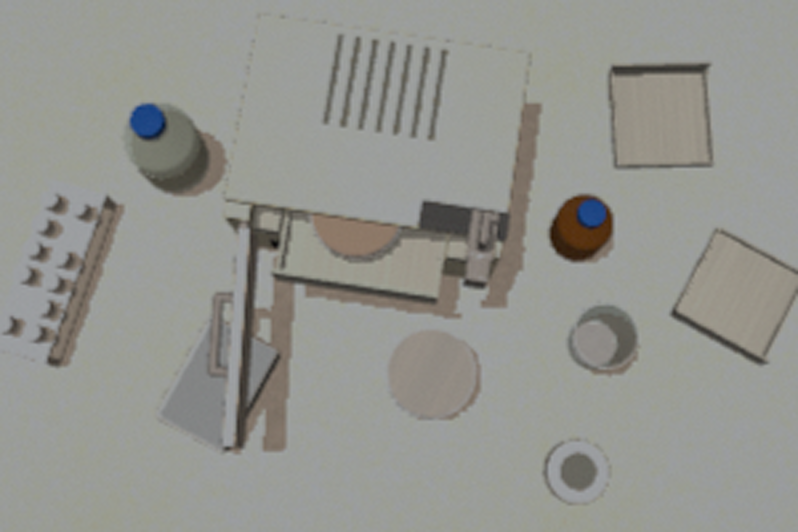

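View pics/s1.png

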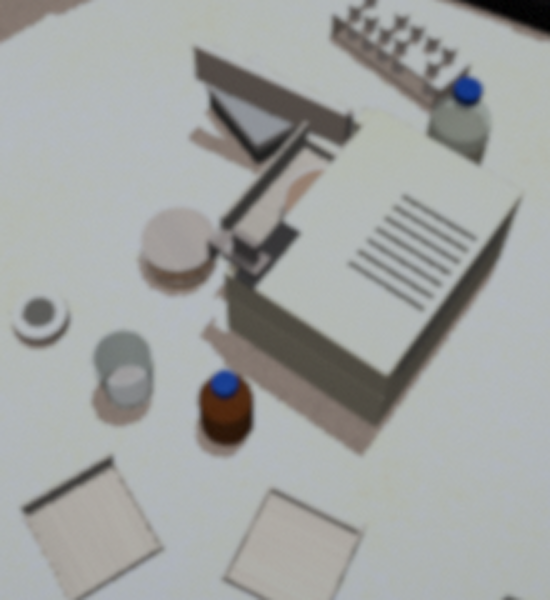

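```bash
cat >> h.py <<'E'
from scipy.optimize import least_squares
def proj(n,X):
    c=ctrl.get_calibration(n); p=np.asarray(c["R"])@X+np.asarray(c["t"]); p=np.asarray(c["K"])@(p/p[2]); return p[:2]
def w2b(w,p):
    c,s=np.cos(w[2]),np.sin(w[2]); return np.array([w[0]+c*p[0]-s*p[1],w[1]+s*p[0]+c*p[1],p[2]])
def doorpt(a,p):  # door frame -> warmer; opening swings free end (-y) to -x
    c,s=np.cos(-a),np.sin(-a); return np.array([-105+c*p[0]-s*p[1],102+s*p[0]+c*p[1],88+p[2]])
E
cat > fit.py <<'E'
from h import *
T=lambda u,v:np.array([180+u/2.66,110+v/2.66]); S=lambda u,v:np.array([220+u/2.5,120+v/2.5])
def model(q):
    w=q[:3];a,l,tx=q[3]/100,q[4],q[5]
    return [("top",(100,130,155),T(260,13)),("top",(100,-130,155),T(530,52)),("top",(-85,130,155),T(228,200)),
     ("scene",(100,130,155),S(520,190)),("scene",(100,-130,155),S(388,375)),("scene",(-100,-130,155),S(228,276)),("scene",(100,-130,0),S(375,427)),
     ("top",doorpt(a,(-12,-202,65)),T(224,447)),("top",doorpt(a,(0,-202,65)),T(238,447)),("scene",doorpt(a,(0,-202,65)),S(195,47)),("scene",doorpt(a,(0,-202,0)),S(197,78)),
     ("top",(tx-80,78,140),T(275,270)),("top",(tx-80,-78,140),T(437,296)),
     ("top",(-85,-118+l,201),T(488,215))]
def f(q): return np.concatenate([proj(n,w2b(q[:3],np.array(p,float)))-o for n,p,o in model(q)])
r=least_squares(f,[480,50,-0.1,150,3,-65],loss='soft_l1')
print(r.x); print(np.round(r.fun.reshape(-1,2),1))
w=r.x[:3]; np.save('w.npy',r.x)
for k,p in dict(doormid=doorpt(r.x[3]/100,np.array([-12,-102,32.5])),doorend=doorpt(r.x[3]/100,np.array([0,-202,32.])),tab=(-85,-118+r.x[4],183),tray=(r.x[5]-80,0,118)).items(): print(k,np.round(w2b(w,p),1))
# bystanders from top detection at mid height
c=ctrl.get_calibration("top")
for k,u,v,z in [("spare",342,248,40),("tip",256,255,50),("media",240,165,75),("small",398,193,60),("rack",200,213,60),("beaker",405,237,40),("timer",400,290,20)]:
    R,t=np.array(c["R"]),np.array(c["t"]); d=R.T@np.linalg.inv(c["K"])@[u,v,1]; o=-R.T@t; print(k,np.round(o+d*(z-o[2])/d[2]))
E
python3 fit.py
```

```text
[ 6.63137701e+02  6.41825441e+01 -1.45253728e-01  1.47884962e+02
  8.29106895e+00 -6.42689173e+01]
[[-0.3 -0.3]
 [-0.3 -1.6]
 [-0.6 -0.6]
 [ 0.5  0.4]
 [ 0.3  0.7]
 [-2.7 -2.5]
 [ 0.2  3.2]
 [-0.4 -0.4]
 [-0.5 -0.1]
 [-2.5 -0.7]
 [-2.1  1. ]
 [-0.5  0.6]
 [ 1.4 -0.5]
 [-0.1  2.9]]
doormid [472.8 197.7 120.5]
doorend [372.3 191.1 120. ]
tab [563.2 -32.1 183. ]
tray [520.4  85.1 118. ]
spare [451.  15.  40.]
tip [434. 241.  50.]
media [672. 286.  75.]
small [ 595. -136.   60.]
rack [545. 391.  60.]
beaker [ 480. -153.   40.]
timer [ 341. -138.   20.]
```

Request:
play_rows:
  motion:
    - [[0,0,0],[0,0,-5.9]]
    - [[-22.7,24.9,0],[0,0,0]]
    - [[-22.7,24.9,0],[0,0,0]]
    - [[-22.7,24.9,0],[0,0,0]]
    - [[-22.7,24.9,0],[0,0,0]]
    - [[-22.7,24.9,0],[0,0,0]]
    - [[-22.7,24.9,0],[0,0,0]]
    - [[-22.7,24.9,0],[0,0,0]]
    - [[-22.7,24.9,0],[0,0,0]]
    - [[-22.7,24.9,0],[0,0,0]]
    - [[-22.7,24.9,0],[0,0,0]]
    - [[-22.7,24.9,0],[0,0,0]]
    - [[-22.7,24.9,0],[0,0,0]]
    - [[-22.7,24.9,0],[0,0,0]]
    - [[-22.7,24.9,0],[0,0,0]]
    - [[-22.7,24.9,0],[0,0,0]]
    - [[-22.7,24.9,0],[0,0,0]]
    - [[0,0,0],[0,0,0]]
  fingers: 0
  squeeze: 20

```text
time_s: 3.0
eef_pos: [473.4, 87.7, 231.0]
ee_rot: [0.001, 0.758, 0.652, -0.0]
force: [-0.6, 1.1, 0.4]
grip_width: -0.002
```

```bash
python3 - <<'E'
from h import *
s=ctrl.sense();print(s["eef_pos"],s["ee_rot"]); im=snap("wrist","w0"); c=ctrl.get_calibration("wrist"); print(c)
E
```

```text
[473.37353279  87.73437537 230.99716882] [ 6.81156176e-04  7.58101357e-01  6.52136387e-01 -4.10921430e-05]
{'K': array([[309.70691629,   0.        , 318.81242506],
       [  0.        , 309.70691629, 200.42037721],
       [  0.        ,   0.        ,   1.        ]]), 'tool_from_camera': array([[ 9.99999981e-01, -1.57273539e-04, -1.11617186e-04,
        -6.54183341e-01],
       [ 1.81699608e-04,  9.62314744e-01,  2.71938046e-01,
        -6.87080181e+01],
       [ 6.46422045e-05, -2.71938062e-01,  9.62314754e-01,
        -1.43248670e+02],
       [ 0.00000000e+00,  0.00000000e+00,  0.00000000e+00,
         1.00000000e+00]])}
```

View pics/w0.png

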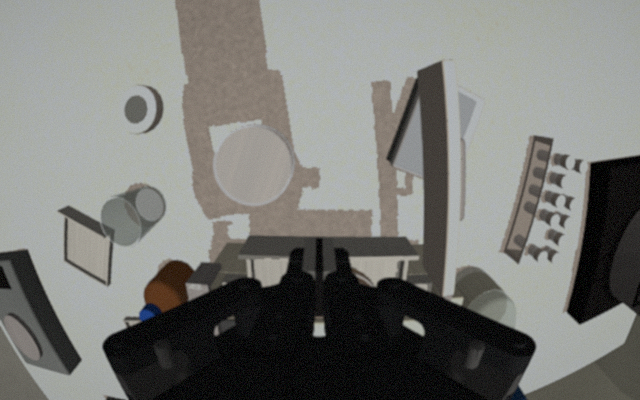

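Request:
play_rows:
  motion:
    - [[0,0,24],[0,0,0]]
    - [[0,0,24],[0,0,0]]
    - [[0,0,24],[0,0,0]]
    - [[0,0,24],[0,0,0]]
    - [[2,0,23],[0,0,0]]
    - [[2,5,0],[0,0,0]]
    - [[0,10,0],[0,0,0]]
    - [[0,6,0],[0,0,0]]
    - [[0,6,0],[0,0,0]]
    - [[0,6,0],[0,0,0]]
    - [[0,6,0],[0,0,0]]
    - [[0,6,0],[0,0,0]]
    - [[0,6,0],[0,0,0]]
    - [[0,6,0],[0,0,0]]
    - [[0,0,0],[0,0,0]]

```text
time_s: 4.3
eef_pos: [528.3, 87.2, 112.6]
ee_rot: [-0.0, 0.757, 0.654, 0.0]
force: [0.0, -1.2, 0.1]
grip_width: -0.005
```

Request:
play_rows:
  motion:
    - [[0,4,0],[0,0,0]]
    - [[0,4,0],[0,0,0]]
    - [[0,4,0],[0,0,0]]
    - [[0,4,0],[0,0,0]]
    - [[0,3,0],[0,0,0]]
    - [[0,0,0],[0,0,0]]

```text
time_s: 4.8
eef_pos: [546.5, 84.5, 112.4]
ee_rot: [-0.0, 0.757, 0.654, -0.0]
force: [-1.4, 0.5, 1.6]
grip_width: 0.0
```

Request:
play_rows:
  motion:
    - [[0,2,0],[0,0,0]]
    - [[0,2,0],[0,0,0]]
    - [[0,0,0],[0,0,0]]

```text
time_s: 5.05
eef_pos: [549.9, 84.1, 112.4]
ee_rot: [-0.001, 0.757, 0.654, -0.001]
force: [-5.4, 0.8, 3.9]
grip_width: 0.002
```

Request:
play_rows:
  motion:
    - [[0,2,0],[0,0,0]]
    - [[0,2,0],[0,0,0]]
    - [[0,0,0],[0,0,0]]

```text
time_s: 5.3
eef_pos: [550.1, 84.5, 112.4]
ee_rot: [-0.004, 0.756, 0.654, -0.004]
force: [-28.0, 2.5, 19.0]
grip_width: -0.004
```

Request:
play_rows:
  motion:
    - [[0,2,0],[0,0,0]]
    - [[0,2,0],[0,0,0]]
    - [[0,0,0],[0,0,0]]

```text
time_s: 5.55
eef_pos: [550.5, 85.1, 112.4]
ee_rot: [-0.008, 0.756, 0.654, -0.007]
force: [-49.8, 7.6, 32.6]
grip_width: 0.001
```

Request:
play_rows:
  motion:
    - [[0,-10,0],[0,0,0]]
    - [[0,-20,0],[0,0,0]]
    - [[0,-20,-15],[0,0,0]]
    - [[0,-20,-30],[0,0,0]]
    - [[0,-20,-30],[0,0,0]]
    - [[0,-20,-10],[0,0,0]]
    - [[0,0,0],[0,0,0]]
    - [[0,0,0],[0,0,0]]

```text
time_s: 6.22
eef_pos: [449.7, 98.8, 197.9]
ee_rot: [0.001, 0.757, 0.654, 0.001]
force: [-0.0, 0.4, 0.1]
grip_width: -0.0
```

```bash
python3 - <<'E'
from h import *
s=ctrl.sense();print(s["eef_pos"],s["ee_rot"],s["force"]); im=snap("top","t2"); 
q=np.load('w.npy');w=q[:3]
def inv(p): d=np.array(p[:2])-w[:2];c,s_=np.cos(w[2]),np.sin(w[2]);return np.array([c*d[0]+s_*d[1],-s_*d[0]+c*d[1],p[2]])
print(inv(s["eef_pos"]))
for tx in(-22,-28,-40):print(tx,[np.round((proj("top",w2b(w,np.array([tx-80,y,140.])))-[180,110])*2.66) for y in(78,-78)])
cv2.imwrite('pics/t2c.png',cv2.resize(im[110:310,180:480,::-1],None,fx=2.66,fy=2.66,interpolation=cv2.INTER_CUBIC))
E
```

```text
[449.67246015  98.8174399  197.94392386] [0.00087009 0.75665414 0.65381418 0.00088232] [-0.01861537  0.37077505  0.05116251]
[-216.2304599     3.372459    197.94392386]
-22 [array([281., 227.]), array([447., 250.])]
-28 [array([280., 234.]), array([446., 256.])]
-40 [array([278., 246.]), array([444., 269.])]
```

View pics/t2c.png

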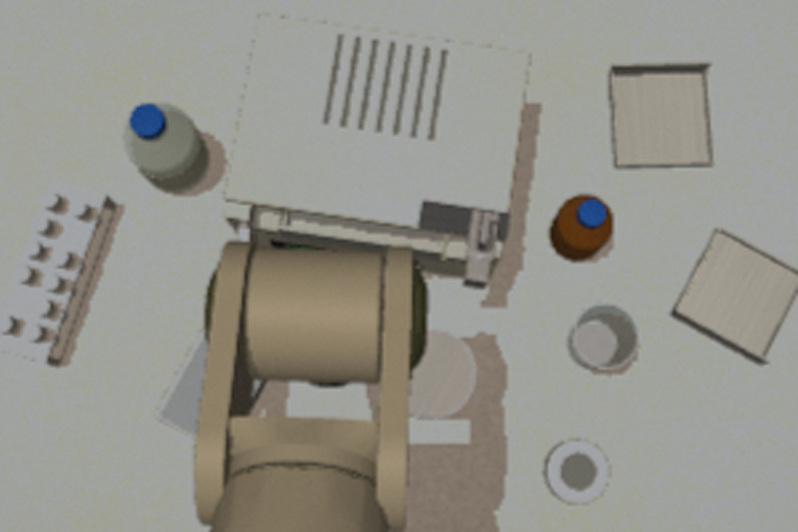

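Request:
play_rows:
  motion:
    - [[29,-4,0],[0,0,0]]
    - [[29,-4,0],[0,0,0]]
    - [[29,-4,0],[0,0,0]]
    - [[29,-4,0],[0,0,0]]
    - [[29,-4,0],[0,0,0]]
    - [[0,0,0],[0,0,0]]
    - [[0,0,25],[0,0,0]]
    - [[0,0,25],[0,0,0]]
    - [[0,0,25],[0,0,0]]
    - [[0,0,0],[0,0,0]]
    - [[0,0,0],[0,0,0]]

```text
time_s: 7.18
eef_pos: [450.7, 244.7, 121.2]
ee_rot: [-0.001, 0.757, 0.654, -0.001]
force: [1.1, -0.4, 0.3]
grip_width: 0.0
```

```bash
cat >> h.py <<'E'
def inv(p):
    w=np.load('w.npy')[:3]; d=np.array(p[:2])-w[:2];c,s_=np.cos(w[2]),np.sin(w[2]);return np.array([c*d[0]+s_*d[1],-s_*d[0]+c*d[1],p[2]])
E
python3 - <<'E'
from h import *
p=inv(ctrl.sense()["eef_pos"]); print(p)
for a in np.linspace(1.48,0,14):
    g=doorpt(a,np.array([-12-14-3*np.sin(2*a),-130,0])); print(round(a,2),np.round(g[:2],1),np.round((g-p)[[1,0]],1)); p=g
E
```

```text
[-236.28670369  147.87837576  121.24640695]
1.48 [-236.9  116.6] [-31.2  -0.6]
1.37 [-237.8  102.2] [-14.4  -0.9]
1.25 [-237.2   87.7] [-14.5   0.7]
1.14 [-234.9   73.2] [-14.5   2.3]
1.02 [-231.   59.] [-14.2   3.9]
0.91 [-225.4   45.1] [-13.8   5.6]
0.8 [-218.2   31.9] [-13.2   7.2]
0.68 [-209.5   19.4] [-12.4   8.7]
0.57 [-199.3    8. ] [-11.5  10.2]
0.46 [-187.7   -2.3] [-10.3  11.6]
0.34 [-174.8  -11.1] [-8.9 12.8]
0.23 [-161.   -18.5] [-7.3 13.9]
0.11 [-146.3  -24.1] [-5.7 14.7]
0.0 [-131.  -28.] [-3.9 15.3]
```

Request:
play_rows:
  motion:
    - [[-10,0,0],[0,0,0]]
    - [[-10,0,0],[0,0,0]]
    - [[-10,0,0],[0,0,0]]
    - [[-7,-0.5,0],[0,0,0]]
    - [[-7,-0.5,0],[0,0,0]]
    - [[-7.5,0.5,0],[0,0,0]]
    - [[-7.5,0.5,0],[0,0,0]]
    - [[-7,1,0],[0,0,0]]
    - [[-7,1,0],[0,0,0]]
    - [[-7,2,0],[0,0,0]]
    - [[-7,2,0],[0,0,0]]
    - [[-7,3,0],[0,0,0]]
    - [[-7,3,0],[0,0,0]]
    - [[-6.5,3.5,0],[0,0,0]]
    - [[-6.5,3.5,0],[0,0,0]]
    - [[-12,9,0],[0,0,0]]
    - [[-11.5,10,0],[0,0,0]]
    - [[-10,11.5,0],[0,0,0]]

```text
time_s: 8.68
eef_pos: [478.6, 91.0, 122.3]
ee_rot: [-0.0, 0.757, 0.654, -0.0]
force: [-0.3, 0.9, 0.1]
grip_width: 0.002
```

Request:
play_rows:
  motion:
    - [[-9,12.5,0],[0,0,0]]
    - [[-7,14,0],[0,0,0]]
    - [[-3,7,0],[0,0,0]]
    - [[0,0,0],[0,0,0]]

```text
time_s: 9.02
eef_pos: [509.8, 67.2, 122.1]
ee_rot: [0.0, 0.757, 0.653, 0.0]
force: [1.2, 0.4, 0.1]
grip_width: -0.0
```

```bash
python3 - <<'E'
from h import *
s=ctrl.sense();print(inv(s["eef_pos"]),s["force"])
im=snap("scene","s3"); cv2.imwrite('pics/s3c.png',cv2.resize(im[130:290,250:440,::-1],None,fx=3,fy=3,interpolation=cv2.INTER_CUBIC))
E
```

```text
[-152.15804847  -19.18324607  122.10099642] [1.22359308 0.44539643 0.09803986]
```

View pics/s3c.png

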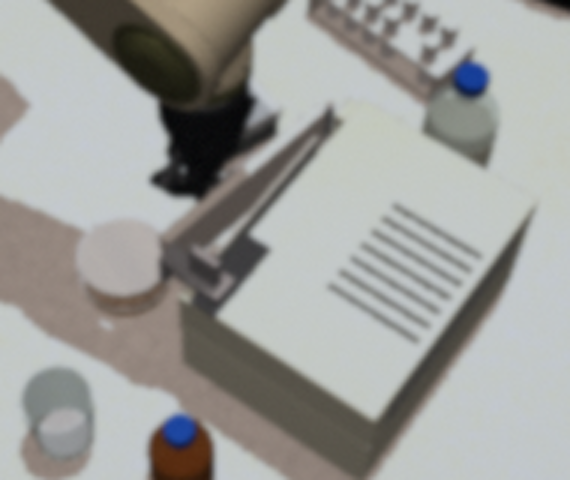

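Request:
play_rows:
  motion:
    - [[-1,6,0],[0,0,0]]
    - [[-1,6,0],[0,0,0]]
    - [[-1,5,0],[0,0,0]]
    - [[0,4,0],[0,0,0]]
    - [[0,2,0],[0,0,0]]
    - [[0,0,0],[0,0,0]]

```text
time_s: 9.57
eef_pos: [531.4, 62.0, 122.3]
ee_rot: [0.0, 0.757, 0.654, 0.0]
force: [-0.3, 0.3, -0.9]
grip_width: 0.003
```

Request:
play_rows:
  motion:
    - [[0,2,0],[0,0,0]]
    - [[0,2,0],[0,0,0]]
    - [[0,0,0],[0,0,0]]

```text
time_s: 9.82
eef_pos: [531.9, 62.0, 122.2]
ee_rot: [-0.003, 0.757, 0.654, -0.003]
force: [-20.2, 0.2, 12.6]
grip_width: 0.004
```

Request:
play_rows:
  motion:
    - [[0,1,0],[0,0,0]]
    - [[0,0,0],[0,0,0]]
    - [[0,0,0],[0,0,0]]
    - [[0,-15,0],[0,0,0]]
    - [[0,-25,0],[0,0,0]]
    - [[0,0,-30],[0,0,0]]
    - [[0,0,-30],[0,0,0]]
    - [[0,0,-30],[0,0,0]]
    - [[0,0,-18],[0,0,0]]
    - [[-28,8,0],[0,0,0]]
    - [[-28,16,0],[0,0,0]]
    - [[-28,16,0],[0,0,0]]
    - [[-28,16,0],[0,0,0]]
    - [[-28,16,0],[0,0,0]]
    - [[0,0,0],[0,0,0]]
    - [[0,0,0],[0,0,0]]

```text
time_s: 11.15
eef_pos: [547.3, -82.9, 229.9]
ee_rot: [-0.0, 0.757, 0.653, -0.0]
force: [-0.2, -0.2, -0.6]
grip_width: -0.001
```

```bash
python3 - <<'E'
from h import *
s=ctrl.sense();print(inv(s["eef_pos"]),s["force"])
snap("top","t4");im=snap("scene","s4")
for n in("top","scene"):
  for k in("latch_tab","door_middle"):
    print(n,k,[(np.round(np.array(d["position"])*[640,400]).tolist(),round(d["p"],2)) for d in ctrl.spot_in(n,k)[:3]])
  for l in(0,8,40):print(l,proj(n,w2b(np.load('w.npy')[:3],np.array([-85,-118+l,183.]))))
cv2.imwrite('pics/s4c.png',cv2.resize(im[130:290,250:440,::-1],None,fx=3,fy=3,interpolation=cv2.INTER_CUBIC))
E
```

```text
[ -93.28297099 -162.26986589  229.88968036] [-0.24973349 -0.1845744  -0.58815215]
top latch_tab []
top door_middle [([310.0, 204.0], 0.71)]
0 [366.22775471 195.85370452]
8 [362.8894546  195.40041382]
40 [349.55063899 193.58920424]
scene latch_tab [([318.0, 220.0], 0.52), ([338.0, 191.0], 0.45)]
scene door_middle [([332.0, 189.0], 0.83), ([404.0, 166.0], 0.17)]
0 [315.94978371 222.14374116]
8 [317.85694783 219.86114757]
40 [325.37380745 210.86457749]
```

View pics/s4c.png

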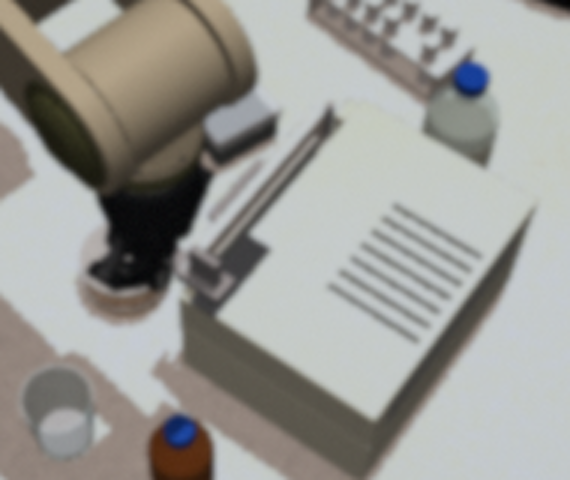

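The door is shut (edge flush from (215,255) to (330,110) in the crop), and the latch is still at about 8 mm. Next I push the tab.

Request:
play_rows:
  motion:
    - [[0,6,20],[0,0,0]]
    - [[0,0,30],[0,0,0]]
    - [[0,0,0],[0,0,0]]
    - [[10,0,0],[0,0,0]]
    - [[10,0,0],[0,0,0]]
    - [[6,0,0],[0,0,0]]
    - [[6,0,0],[0,0,0]]
    - [[6,0,0],[0,0,0]]
    - [[5,0,0],[0,0,0]]
    - [[5,0,0],[0,0,0]]
    - [[5,0,0],[0,0,0]]
    - [[5,0,0],[0,0,0]]
    - [[0,0,0],[0,0,0]]

```text
time_s: 12.53
eef_pos: [561.8, -24.5, 180.3]
ee_rot: [-0.0, 0.757, 0.654, 0.0]
force: [-0.7, 0.2, 0.1]
grip_width: -0.001
```

Request:
play_rows:
  motion:
    - [[3,0,0],[0,0,0]]
    - [[3,0,0],[0,0,0]]
    - [[0,0,0],[0,0,0]]

```text
time_s: 12.78
eef_pos: [562.6, -19.0, 180.2]
ee_rot: [-0.0, 0.757, 0.654, 0.0]
force: [0.1, 0.7, -0.6]
grip_width: -0.003
```

Request:
play_rows:
  motion:
    - [[2,0,0],[0,0,0]]
    - [[0,0,0],[0,0,0]]
    - [[0,0,0],[0,0,0]]

```text
time_s: 13.03
eef_pos: [562.8, -17.3, 180.2]
ee_rot: [-0.0, 0.757, 0.654, -0.0]
force: [0.1, 0.1, -0.0]
grip_width: -0.003
```

Request:
play_rows:
  motion:
    - [[2,0,0],[0,0,0]]
    - [[2,0,0],[0,0,0]]
    - [[0,0,0],[0,0,0]]

```text
time_s: 13.28
eef_pos: [563.3, -14.1, 180.2]
ee_rot: [0.001, 0.757, 0.654, -0.001]
force: [-1.4, -5.2, 0.8]
grip_width: 0.003
```

Request:
play_rows:
  motion:
    - [[2,0,0],[0,0,0]]
    - [[2,0,0],[0,0,0]]
    - [[0,0,0],[0,0,0]]

```text
time_s: 13.53
eef_pos: [563.4, -13.5, 180.3]
ee_rot: [0.002, 0.757, 0.653, -0.003]
force: [-5.8, -22.5, 1.0]
grip_width: -0.001
```

Request:
play_rows:
  motion:
    - [[0,0,0],[0,0,0]]
    - [[0,0,0],[0,0,0]]
    - [[0,0,0],[0,0,0]]
    - [[-10,0,0],[0,0,0]]
    - [[-25,0,0],[0,0,0]]
    - [[-20,0,-20],[0,0,0]]
    - [[0,0,-40],[0,0,0]]
    - [[0,-15,-35],[0,0,0]]
    - [[0,-35,0],[0,0,0]]
    - [[0,-35,0],[0,0,0]]
    - [[0,-35,0],[0,0,0]]
    - [[0,-35,0],[0,0,0]]
    - [[0,0,0],[0,0,0]]
    - [[0,0,0],[0,0,0]]

```text
time_s: 14.7
eef_pos: [401.9, -41.0, 275.9]
ee_rot: [0.001, 0.757, 0.654, 0.001]
force: [-0.1, 0.5, -0.6]
grip_width: -0.005
```

```bash
python3 - <<'E'
from h import *
s=ctrl.sense();print(s["eef_pos"],s["force"])
b=snap("top","t5");a=snap("scene","s5")
for k in("latch_tab","door_middle"):
    print(k,[(np.round(np.array(d["position"])*[640,400]).tolist(),round(d["p"],2)) for d in ctrl.spot_in("scene",k)[:3]])
f=lambda i,x:cv2.resize(i[:,:,::-1],None,fx=x,fy=x,interpolation=cv2.INTER_CUBIC)
cv2.imwrite('pics/e.png',np.hstack([f(a[130:310,230:430],2),f(b[110:290,180:380],2)]))
E
```

```text
[401.91675439 -41.01858037 275.90283674] [-0.07967715  0.50664623 -0.63007953]
latch_tab [([324.0, 211.0], 0.81), ([238.0, 246.0], 0.15)]
door_middle [([334.0, 192.0], 0.59)]
```

View pics/e.png

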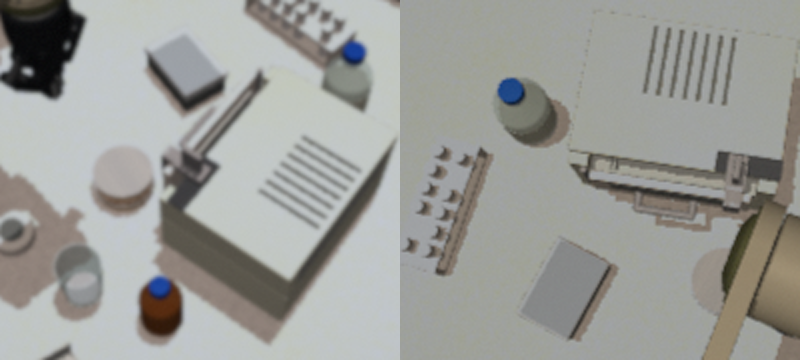

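The door is shut and the latch is across: the tab is at (324,211) in the scene picture, against a predicted (325,211) for 40 mm. The bystanders stand where they were and the arm is clear, so I'm handing in.

```bash
python3 -c "
from rig import ctrl
print(ctrl.finish_job())"
```

```text
the job is handed in; nothing more can be done
None
```

The dish warmer is closed up and the job is handed in, about 15 s into the 58 s allowed. `finish_job` gives no verdict, so the result rests on my own checks.

- **Tray:** I pushed the front plate until it stalled at the back stop, at about 60 N peak wrist force. The top picture then showed the plate on the line predicted for fully home.
- **Door:** I pushed it round by its outer face until it stopped. The stop was within about 1 mm of where the shut face should be, and the picture shows it flush.
- **Latch:** I pushed the tab to its end stop, where the force rose to about 23 N. The tab was last seen at (324, 211) in the scene picture, against a predicted (325, 211) for 40 mm of travel. The stop came about 5 mm later than I first expected. I put this down to the closed fingers being narrower than I had assumed.
- **Bystanders and arm:** All the bystanders that show in the last pictures look unmoved. The arm ended clear, with no contact force.
- **Not checked:** I could not see the dishes once the door was shut.

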